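Set the air regulator to the set hand and lock it

ROBOT

A 7-joint arm with a two-finger parallel gripper is mounted at the origin on a cart in front of the work surface, level with it; the furniture and walls round the work are solid. World frame = base frame: x ahead of the robot, y to its left, z up, the work surface at z = 0. Lengths are in m, angles in rad, forces in N, time in s.
With the tool pointing down it reaches from about 0.4 to 0.85 m from the base axis. Payload 10.4 kg.
Tool frame: the origin (TCP) lies on the centre line of the jaws, within the pads' length; the fingertips stand 11 mm ahead of it and the grasp point (between the pads) lies 8 mm behind it; z points along the fingers, y is the line along which they close (so a half turn about z gives the same grasp; the last joint's range is limited). The gripper opens to 87 mm and grips with 3 to 60 N. Pads are 19 mm wide; open, the fingers measure 117 mm over their backs; the gripper's body (75 mm by 190 mm) begins 51 mm behind the grasp point.
Start: joints at [-1.306, 0.332, -0.065, 1.46, 0.022, 1.35, -0.088], TCP at [0.177, 0.599, 0.234] pointing down, gripper open.
Joint ranges: [-2.6, 2.6], [-0.5, 2.12], [-1.47, 1.34], [0.16, 2.42], [-1.27, 4.41], [0.06, 2.06], [-2.6, 2.6]. Speed limits (rad/s): [2.22, 2.22, 2.79, 2.79, 3.14, 3.14, 3.14].

INTERFACE

Orientations are given as a unit quaternion [x, y, z, w].
In Python, from bench import r gives the robot as it stands.
- The arm moves only by the shell command python3 -m pendant 'ROWS' [OPENING] [FORCE]. ROWS is JSON, a list of rows, each a list of 4 numbers: the shift along the tool's x, y, z in m, then the turn about the tool's z in rad. A call has 1 to 8 rows; each row shifts and turns the commanded pose from where the row before left it, along the tool's axes as they then stand; what a row does not reach is not made up. A row lasts 1/12 s, in which the tool goes at most 41.7 mm and 7.16 degrees, less where a joint would pass 70% of its speed; a pose out of reach is approached as far as the arm can. A call with a gripper value outside its range is refused whole. OPENING is the opening, from 0 (shut) to 1 (fully open), set as the call begins (- or left out, the last holds). The fingers move at their own pace and stop on an object; FORCE is the grip in N (left out, the last holds). Time passes only in rows, so rows that do not move let the fingers close. It gives the time, the measured TCP pose, the force, the opening and the grip force at its end, in the units of the state.
- r.read_state(): the state, without advancing time (a new reading comes with each control period).
- r.camera(name): name is "side" or "top"; returns a dict with "img" (480x640x3 uint8, red, green, blue), "camera_matrix" (3x3 intrinsics, pixels), "dist_coeffs" ([k1, k2, p1, p2, k3] as OpenCV has them; the pictures are not rectified), "xyz" and "attitude" of the camera in the world. Camera axes: x right, y down, z forward; pixel columns grow to the right and rows downward; lengths in m; the calibration is good to about 2 mm. A picture is of the moment at which its call begins. There is no depth.
- r.close_job(): hands the job in; it is judged then, once.
Trained networks look in the newest picture that a camera, given by its name, has taken for a name from the list of things; names that differ only in an ending like _2 or _b are one class to them, and where a whole thing is asked for, a point or a joint stands for the part that bears it (a point fixed in the world has none). Each returns a list of dicts, best first, with "score" (0 to 1); they miss things now and then, are a little off and sometimes report something else, mostly with a low value. They report only what shows in the picture. A call takes as long as a camera call.
- r.outline_of(thing, camera): "mask" (480x640 bool, what is visible of it) and "bbox" ([centre column, centre row, width, height] in pixels, round what is visible of it).
The state is a dict: "time": time; "joint_positions": joint angles; "joint_vel": joint speeds; "joint_torque": joint torques, N m; "ee_pos": TCP position; "eef_rot": TCP orientation; "ft_force": force on the tool from outside, world axes, zero at the start; "torque": the same for the moment, N m; "width": finger opening in m; "grip_force": force on a finger pad.
Only numpy, scipy, OpenCV 4.12 (cv2) and the standard library are available. Lean on these libraries where they do the work, as an engineer would, in place of code of your own. Each camera call takes 0.05 s, during which the arm holds its last target. There are 200 camera calls.

TASK

Set the air pressure for the paste dispenser: turn the black knob on top of the regulator until the gauge's black needle stands on the set hand (the forked dark-steel pointer), then screw the metal lock ring below the knob clockwise until it is tight, so that the setting cannot creep. Leave the loose things round the air set where they are, and let go at the end.

Things in the scene. Friction and masses are not known exactly. Their poses are not given: they have to be found in the camera images.
- air_set: Bench air set, fixed: plate 172 x 215 mm, filter-regulator on a bracket, tilted gauge in front of it, white air receiver at its left (top at 78 mm), copper pipe. Origin on the worktop under the regulator's upright axis; x points away from the gauge, z up. It faces the robot within 0.25 rad. The microscope's boom ends left of and behind it, 290 mm high: pass above or in front of that.
- knob_grip (a point): The regulator's adjusting knob: black, ribbed, round, 42 mm across, 30 mm high, upright axis, a white line on its top; it is the highest part of the air set. This point: on the axis, at half the knob's height (183 mm above the worktop). The knob turns but does not rise; it turns stiffly (about 0.1 N m) and stays where it is left.
- knob (a joint): Turn of the knob in rad, growing clockwise seen from above. Every 1.6 rad of knob moves the needle 1 rad up the scale.
- lock_ring_grip (a point): The lock ring: bare metal, ribbed, 60 mm across, 16 mm high, on the same axis below the knob, 4 to 6 mm under it. This point: on the axis, at half the ring's height (154 to 155 mm above the worktop). Below the ring the black bonnet is narrower (52 mm at most); all else of the air set within 80 mm of the axis is at least 25 mm below this point.
- lock_ring (a joint): Turn of the ring in rad, growing clockwise seen from above (tightening); it sinks 0.8 mm per rad. Starts backed off at 0.2 to 1.2, runs at 0.15 N m and meets its seat at 1.8; from there the torque climbs steeply (0.5 N m at 1.84, 1 N m at 1.88, 2 N m at 1.96) and it stays as tight as left. Tight, it clamps the knob; turning the ring does not move the knob.
- needle_tip (a point): Tip of the gauge's needle: thin, black, 30 mm long from the hub, with a short wide tail, in front of a white round dial 74 mm across with black scale marks. The dial is tilted 45 degrees up, towards the robot. The point's x axis points along the needle away from the hub.
- needle (a joint): Angle of the needle in rad from the scale's zero (lower left), growing clockwise seen from in front of the dial; full scale 4.71.
- set_hand_tip (a point): Outer end of the gauge's set hand: a dark steel pointer, 28 mm long, that opens outwards into a V-shaped fork 14 mm wide just inside the scale marks, behind the needle; it shows the pressure wanted. Its x axis points along the hand away from the hub.
- set_hand (a joint): Angle of the set hand in rad, counted like the needle's. It stands 0.55 to 1.6 above the needle at the start and must be left alone.
- paste_syringe: Bystander: syringe of paste, 100 x 14 mm, lying left of the air set. Origin under its middle.
- flux_bottle: Bystander: small bottle with a needle cap, 30 mm across, 86 mm high, standing left of the air set's receiver. Origin under its middle.
- marker: Bystander: felt marker, 132 x 13 mm, lying left of the air set. Origin under its middle.
- cell_0: Bystander: AA cell, 14 mm across, 51 mm high, standing right of the air set. Origin under its middle.
- cell_1: Bystander: second AA cell, like the first, beside it.

How it is judged:
On the way, in this order (a step that is already met when the one before it is completed fails the run):
1. the needle stands on the set hand (within 0.12 rad) (angle between the x axis of needle_tip and the x axis of set_hand_tip, either way round below 0.12 rad), for 0.3 s.
2. the lock ring is tight (1.84 rad or more, about 0.5 N m) (value of joint lock_ring above 1.84 rad), for 0.3 s.
At the end, for the whole second after the job is handed in: The needle stands within 0.12 rad (a quarter of a large scale division) of the set hand and the lock ring is tight: its joint reads at least 1.84 rad (0.04 rad past its seat, about 0.5 N m) (angle between the x axis of needle_tip and the x axis of set_hand_tip, either way round below 0.12 rad and value of joint lock_ring above 1.84 rad); the robot touches nothing.
It fails at once if the set hand was moved (distance of set_hand_tip from where it was at the start of the episode above 0.003 m).
It fails at once if a bystander was pushed more than 20 mm or knocked over (distance of any of paste_syringe, flux_bottle, marker, cell_0, cell_1 from where it was at the start of the episode above 0.02 m or angle between any of cell_0, cell_1, flux_bottle's own z axis and vertical above 0.6 rad).
It also fails if it takes over 61 s, if anything falls off the work surface, if the arm or the gripper's body presses on something with over 40 N, if the wrist force passes 120 N, or if a joint passes its speed limit or range.

## Working session

There is one attempt and no reset: what is moved stays moved. The work goes in short steps, Python scripts to look and compute and a shell command to move; the robot and the scene stay as the last step left them, time stands still between calls to the robot, and variables do not carry over. Pictures are saved under pics/ and viewed, at most 10 in all, crops included, and the job is handed in when it is done.

```bash
mkdir -p pics; ls
cat > h.py <<'E'
import numpy as np, cv2
from scipy.spatial.transform import Rotation as R
from bench import r
def ray(c,uv):
    K=np.array(c["camera_matrix"]);d=np.array(c["dist_coeffs"])
    n=cv2.undistortPoints(np.array([[uv]],float),K,d)[0,0]
    A=np.array(c["attitude"]);Rm=R.from_quat(A).as_matrix() if A.size==4 else A.reshape(3,3)
    return np.array(c["xyz"]),Rm@np.array([n[0],n[1],1])
def atz(c,uv,z):
    o,v=ray(c,uv);return o+v*(z-o[2])/v[2]
def proj(c,p):
    A=np.array(c["attitude"]);Rm=R.from_quat(A).as_matrix()
    q=Rm.T@(np.array(p)-np.array(c["xyz"]))
    return cv2.projectPoints(q.reshape(1,1,3),np.zeros(3),np.zeros(3),np.array(c["camera_matrix"]),np.array(c["dist_coeffs"]))[0][0,0]
E
python3 - <<'E'
from h import *
s=r.read_state();print({k:np.round(v,3) for k,v in s.items()})
ims=[]
for n in ("top","side"):
    c=r.camera(n);cv2.imwrite(f"pics/{n}0.png",c["img"][:,:,::-1]);print(n,np.round(c["xyz"],3),np.round(c["attitude"],3),c["camera_matrix"])
    for t in ("knob_grip","lock_ring_grip","needle_tip","set_hand_tip","air_set"):
        for o in r.outline_of(t,n)[:2]:
            print(t,round(o["score"],2),np.round(o["bbox"],1), np.round(atz(c,o["bbox"][:2],.183),3) if t=="knob_grip" else "")
E
```

```text
pics
{'time': np.float64(0.0), 'joint_positions': array([-1.306,  0.333, -0.065,  1.461,  0.022,  1.35 , -0.089]), 'joint_vel': array([-0.   ,  0.   , -0.   ,  0.001,  0.   ,  0.   , -0.002]), 'joint_torque': array([ 1.0000e-03, -6.2327e+01,  2.5000e-02, -3.8989e+01, -6.1000e-02,
        4.0000e-02,  0.0000e+00]), 'ee_pos': array([0.177, 0.599, 0.233]), 'eef_rot': array([ 0.143,  0.99 , -0.001, -0.   ]), 'ft_force': array([-0.202,  0.202,  0.273]), 'torque': array([ 0.007,  0.013, -0.03 ]), 'grip_force': np.float64(0.0), 'width': np.float64(0.087)}
top [ 0.379 -0.18   1.185] [ 0.716 -0.698  0.017 -0.023] [[562.46081374   0.         323.99747322]
 [  0.         562.46081374 243.23438596]
 [  0.           0.           1.        ]]
knob_grip 0.65 [391.2 241.9  24.9  24.1] [ 0.441 -0.29   0.183]
lock_ring_grip 0.9 [388.8 242.8  25.7  36.1] 
lock_ring_grip 0.49 [434.  236.    3.7   4.8] 
set_hand_tip 0.62 [285.2 277.   31.   28.7] 
air_set 0.79 [371.9 252.9 106.1  90.4] 
side [0.416 0.628 0.438] [-0.023  0.824 -0.566  0.012] [[546.91043079   0.         318.52699217]
 [  0.         546.91043079 236.1821008 ]
 [  0.           0.           1.        ]]
knob_grip 0.6 [328.  181.1  25.7  21.6] [ 0.447 -0.306  0.183]
lock_ring_grip 0.83 [329.6 202.6  33.2  16.9] 
set_hand_tip 0.6 [328.6 185.6  24.9  23.2] 
air_set 0.82 [335.1 244.4 110.9 145.8]
```

Run:
```python
import cv2,numpy as np
a=cv2.imread("pics/top0.png");b=cv2.imread("pics/side0.png")
u=lambda i,x,y,w,h,f:cv2.resize(i[y:y+h,x:x+w],None,fx=f,fy=f,interpolation=cv2.INTER_CUBIC)
top=np.hstack([cv2.resize(a,(400,300)),cv2.resize(b,(400,300))])
bot=np.hstack([u(a,310,195,133,100,3),u(b,265,165,133,100,3)])
bot=cv2.resize(bot,(800,300))
cv2.imwrite("pics/m0.png",np.vstack([top,bot]))
```

```text
(no output)
```

View pics/m0.png

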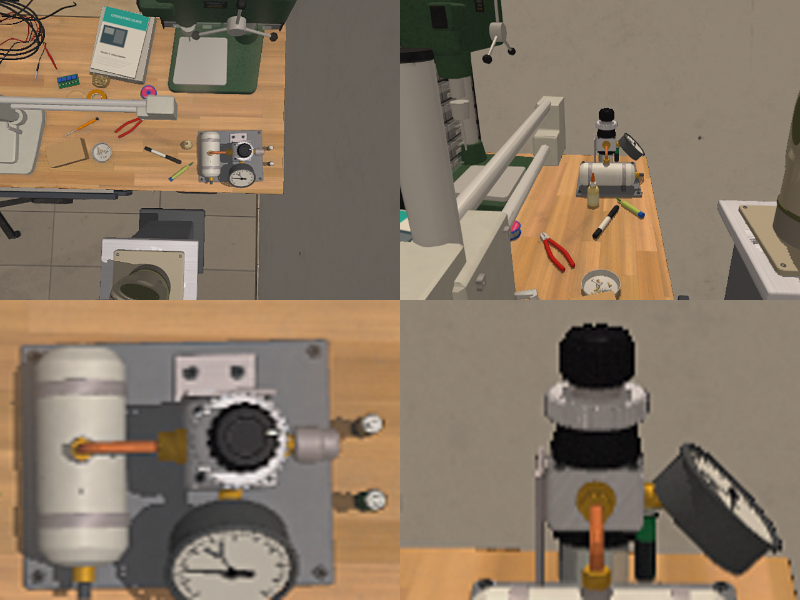

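Run:
```python
from h import *
c=r.camera("top");s=r.camera("side")
for uv in [(280,192),(280,155),(2,165),(2,188),(70,240),(70,185),(0,240)]: print(uv,np.round(atz(c,uv,.29),3),np.round(atz(c,uv,.0),3))
# knob top: dark disc near crop; triangulate mask centres
k=r.outline_of("knob_grip","top")[0]["mask"];ks=r.outline_of("knob_grip","side")[0]["mask"]
for m in (k,ks): 
    y,x=np.where(m);print(x.min(),x.max(),y.min(),y.max(),x.mean(),y.mean())
img=c["img"][:,:,::-1].copy()
# ring of candidate knob
o=atz(c,(391.2,241.9),.198);print("knobtop",o)
# dial: hub guess on 45deg plane; facing view
hub=atz(c,(387,284),.09);print(hub)
def crop(i,x,y,w,h,W,H):return cv2.resize(i[y:y+h,x:x+w],(W,H),interpolation=cv2.INTER_CUBIC)
A=crop(img,360,260,54,54,500,500)
A=cv2.resize(A,(420,594))   # stretch 1/cos45
ov=img.copy()
B=crop(ov,360,215,64,54,380,320)
out=np.zeros((600,800,3),np.uint8);out[:594,:420]=A;out[:320,420:]=B
S=crop(s["img"][:,:,::-1],295,160,70,50,380,270);out[325:595,420:]=S
cv2.imwrite("pics/m1.png",out)
```

```text
(280, 192) [ 0.51  -0.099  0.29 ] [ 0.552 -0.072  0.   ]
(280, 155) [ 0.57  -0.097  0.29 ] [ 0.631 -0.07   0.   ]
(2, 165) [0.541 0.343 0.29 ] [0.593 0.513 0.   ]
(2, 188) [0.504 0.342 0.29 ] [0.545 0.511 0.   ]
(70, 240) [0.424 0.231 0.29 ] [0.439 0.365 0.   ]
(70, 185) [0.512 0.236 0.29 ] [0.555 0.371 0.   ]
(0, 240) [0.421 0.34  0.29 ] [0.435 0.509 0.   ]
380 403 229 252 391.17011494252876 240.75862068965517
313 347 193 208 330.3789173789174 201.18233618233617
knobtop [ 0.4399743  -0.28815795  0.198     ]
[ 0.36472287 -0.29340163  0.09      ]
```

View pics/m1.png

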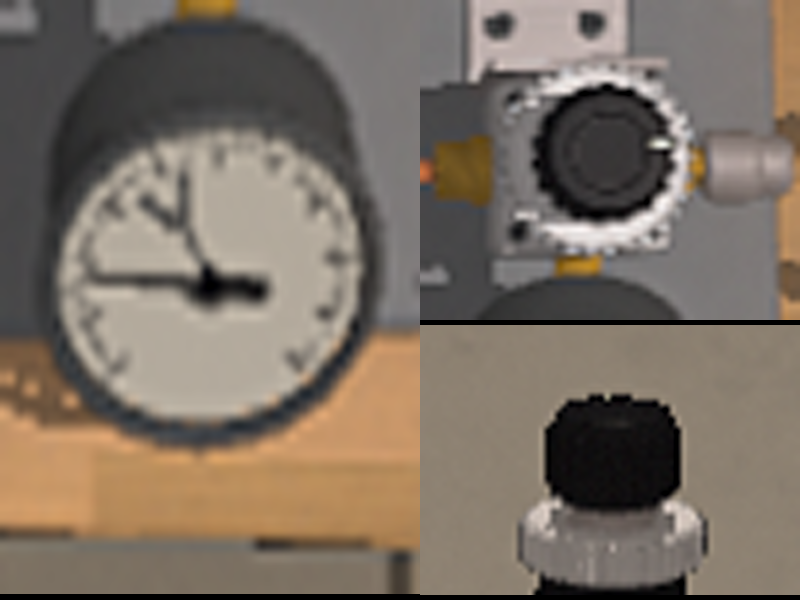

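```bash
python3 -m pendant '[[0,0,-0.022,-0.096],[0,0,-0.022,-0.096],[0,0,-0.022,-0.097],[-0.018,-0.037,0,0],[-0.018,-0.037,0,0],[-0.018,-0.037,0,0],[-0.018,-0.037,0,0],[0,0,0,0]]' 1 20; python3 -c "
from h import *
s=r.read_state();print(np.round(s['joint_positions'],3),np.round(s['eef_rot'],3))"
```

```text
time: 1.47
ee_pos: [0.2549, 0.4451, 0.3005]
eef_rot: [0.004, 1.0, -0.0, 0.001]
ft_force: [1.6, 0.7, 1.0]
width: 0.0869
grip_force: 0.0
[-1.116  0.057 -0.026  1.646  0.004  1.438  0.42 ] [ 0.004  1.    -0.     0.001]
```

```bash
python3 -m pendant '[[-0.011,-0.034,0,0],[-0.011,-0.034,0,0],[-0.011,-0.034,0,0],[-0.011,-0.034,0,0],[-0.013,-0.034,0,0],[-0.015,-0.037,0,0],[-0.015,-0.037,0,0],[-0.015,-0.037,0,0]]'; python3 -m pendant '[[-0.015,-0.037,0,0],[-0.015,-0.037,0,0],[-0.015,-0.037,0,0],[-0.01,-0.037,0,0],[-0.01,-0.037,0,0],[-0.005,-0.037,0,0],[-0.005,-0.037,0,0],[0,0,0,0]]'; python3 -c "
from h import *
s=r.read_state();print(np.round(s['joint_positions'],3),np.round(s['eef_rot'],3))"
```

```text
time: 2.13
ee_pos: [0.3522, 0.1687, 0.2998]
eef_rot: [-0.001, 1.0, 0.0, 0.0]
ft_force: [1.3, 0.3, 0.4]
width: 0.087
grip_force: 0.0
time: 2.8
ee_pos: [0.4272, -0.0955, 0.3001]
eef_rot: [0.004, 1.0, -0.0, 0.001]
ft_force: [-0.5, 0.2, -0.2]
width: 0.0871
grip_force: 0.0
[-0.68  -0.214  0.695  1.844  0.138  1.462  1.552] [ 0.004  1.    -0.     0.001]
```

```bash
python3 -m pendant '[[-0.003,-0.032,0,0],[-0.003,-0.032,0,0],[-0.003,-0.032,0,0],[-0.003,-0.032,0,0],[-0.003,-0.032,0,0],[-0.002,-0.033,0,0],[0,0,0,0],[0,0,0,0]]'
python3 - <<'E'
from h import *
s=r.read_state();print(np.round(s['joint_positions'],3),np.round(s['eef_rot'],3))
o=[]
for n in ("top","side"):
    c=r.camera(n);i=c["img"][:,:,::-1];o.append(cv2.resize(i,(400,300)))
o.append(cv2.resize(i[100:250,220:420],(400,300)))
o.append(cv2.resize(r.camera("top")["img"][180:330,300:500,::-1],(400,300)))
cv2.imwrite("pics/m2.png",np.vstack([np.hstack(o[:2]),np.hstack(o[2:])]))
E
```

```text
time: 3.47
ee_pos: [0.4439, -0.2829, 0.2992]
eef_rot: [0.001, 1.0, -0.001, -0.001]
ft_force: [0.0, 0.6, -0.5]
width: 0.087
grip_force: 0.0
[-0.511  0.104  1.08   1.658 -0.09   1.435  2.147] [ 0.001  1.    -0.001 -0.001]
```

View pics/m2.png

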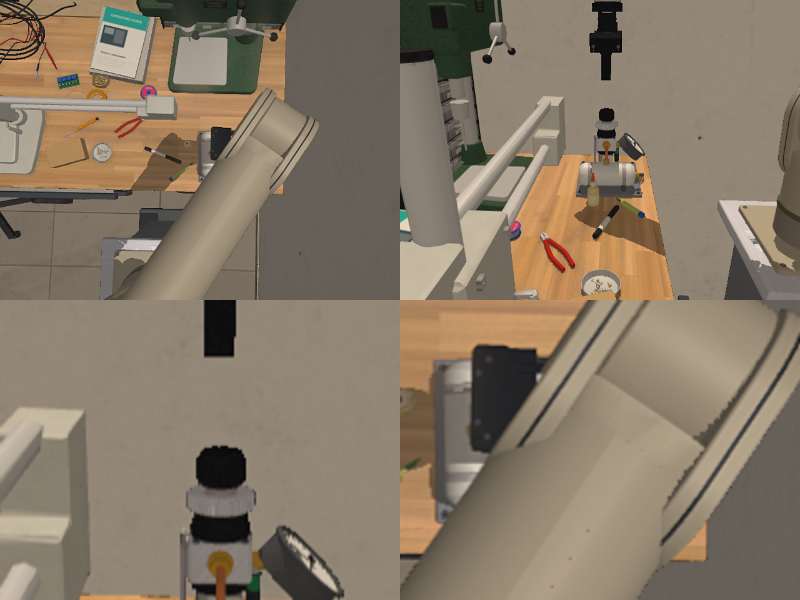

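```bash
python3 -m pendant '[[0,0,0.035,0],[0,0,0.035,0],[0,0,0.025,0],[0,0,0.015,0],[0,0,0.006,0],[0,0,0,0],[0,0,0,0]]'; python3 -m pendant '[[0,0,0,0],[0,0,0,0],[0,0,0,0],[0,0,0,0],[0,0,0,0],[0,0,0,0]]' 0.3 40;  python3 - <<'E'
from h import *
s=r.read_state();print(np.round(s['joint_positions'],3),np.round(s['eef_rot'],3),s['torque'])
c=r.camera("side");i=c["img"][:,:,::-1]
cv2.imwrite("pics/m3.png",cv2.resize(i[110:230,250:410],(640,480),interpolation=cv2.INTER_CUBIC))
E
```

```text
time: 4.2
ee_pos: [0.445, -0.2809, 0.1844]
eef_rot: [-0.001, 1.0, 0.0, 0.001]
ft_force: [-0.4, 0.1, 0.7]
width: 0.0867
grip_force: 0.0
time: 4.7
ee_pos: [0.4445, -0.2814, 0.1836]
eef_rot: [-0.001, 1.0, 0.0, 0.0]
ft_force: [-0.7, -0.5, 0.1]
width: 0.0549
grip_force: 0.0
[-0.442  0.225  1.051  1.831 -0.209  1.204  2.245] [-0.001  1.     0.     0.   ] [0.00086857 0.01174187 0.02746285]
```

View pics/m3.png

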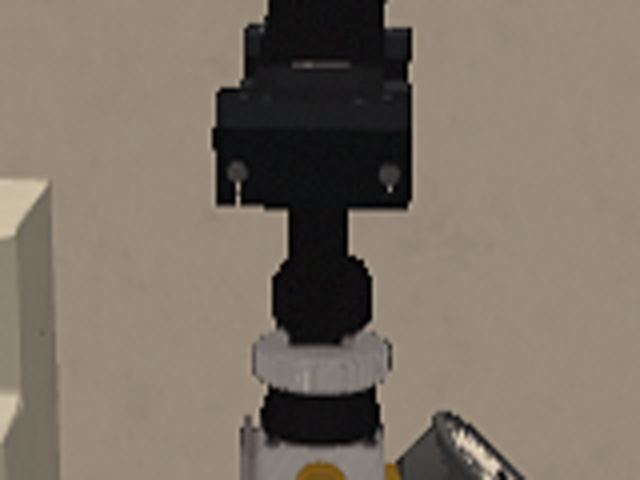

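```bash
python3 -m pendant '[[0.001,-0.007,0,0],[0,0,0,0]]' 0.6; python3 -m pendant '[[0,0,0,0],[0,0,0,0],[0,0,0,0],[0,0,0,0],[0,0,0,0],[0,0,0,0],[0,0,0,0],[0,0,0,0]]' 0.3 30
```

```text
time: 4.92
ee_pos: [0.4431, -0.2894, 0.1836]
eef_rot: [-0.0, 1.0, -0.0, 0.0]
ft_force: [-1.3, -0.5, 0.3]
width: 0.0519
grip_force: 0.0
time: 5.58
ee_pos: [0.4434, -0.2869, 0.1833]
eef_rot: [-0.001, 1.0, 0.001, -0.0]
ft_force: [-2.5, 5.3, 3.7]
width: 0.0413
grip_force: 30.0
```

```bash
python3 -m pendant '[[0,0.0015,0,0.12],[0,0,0,0.12],[0,0,0,0.12],[0,0,0,0.12],[0,0,0,0.12],[0,0,0,0.12],[0,0,0,0.12],[0,0,0,0.12]]'; python3 -m pendant '[[0,0,0,0.12],[0,0,0,0.12],[0,0,0,0.12],[0,0,0,0.12],[0,0,0,0.12],[0,0,0,0.12],[0,0,0,0.02],[0,0,0,0]]';python3 - <<'E'
from h import *
s=r.read_state();print(np.round(s['joint_positions'],3),np.round(R.from_quat(s['eef_rot']).as_matrix(),3),s['torque'])
E
```

```text
time: 6.25
ee_pos: [0.4433, -0.287, 0.1834]
eef_rot: [0.464, 0.886, -0.0, 0.0]
ft_force: [0.1, -2.7, -3.5]
width: 0.0411
grip_force: 30.0
time: 6.92
ee_pos: [0.4431, -0.2871, 0.1834]
eef_rot: [0.75, 0.661, -0.0, -0.0]
ft_force: [-1.7, -3.4, -1.3]
width: 0.0413
grip_force: 30.0
[-0.591  0.364  1.309  1.83  -0.372  1.236  0.701] [[ 0.126  0.992 -0.   ]
 [ 0.992 -0.126 -0.   ]
 [-0.    -0.    -1.   ]] [-0.76918217  0.33268963 -0.06543162]
```

```bash
python3 -m pendant '[[0,0,0,0],[0,0,0,0],[0,0,0,0],[0,0,0,0]]' 1; python3 -m pendant '[[0,0,-0.03,0],[0,0,-0.03,-0.12],[0,0,-0.03,-0.12],[0,0,-0.03,-0.12],[0,0,0,-0.12],[0,0,0,-0.12],[0,0,0,-0.12],[0,0,0,-0.12]]'; python3 -m pendant '[[0,0,0,-0.12],[0,0,0,-0.12],[0,0,0,-0.12],[0,0,0,-0.12],[0,0,0,-0.12],[0,0,0,-0.12],[0,0,0,-0.12],[0,0,0,-0.02]]';python3 -m pendant '[[0.005,0.035,0,0],[0.005,0.035,0,0],[0.005,0.035,0,0],[0.005,0.035,0,0],[0.005,0.035,0,0],[0.005,0.035,0,0],[0.005,0.035,0,0],[0.005,0.035,0,0]]';python3 - <<'E'
from h import *
s=r.read_state();print(np.round(s['joint_positions'],3),np.round(R.from_quat(s['eef_rot']).as_matrix(),3),s['torque'])
c=r.camera("top");img=c["img"][:,:,::-1].copy()
def crop(i,x,y,w,h,W,H):return cv2.resize(i[y:y+h,x:x+w],(W,H),interpolation=cv2.INTER_CUBIC)
A=crop(img,360,260,54,54,500,500)
A=cv2.resize(A,(420,594))
out=np.zeros((600,800,3),np.uint8);out[:594,:420]=A;out[:320,420:]=crop(img,360,215,64,54,380,320)
out[325:595,420:]=cv2.resize(img,(380,270))
cv2.imwrite("pics/m4.png",out)
E
```

```text
time: 7.25
ee_pos: [0.4438, -0.2865, 0.1835]
eef_rot: [0.75, 0.661, 0.0, -0.0]
ft_force: [-0.1, -0.3, -0.2]
width: 0.0603
grip_force: 0.0
time: 7.92
ee_pos: [0.4436, -0.2867, 0.3037]
eef_rot: [0.413, 0.911, 0.0, 0.0]
ft_force: [0.0, 0.4, -0.4]
width: 0.087
grip_force: 0.0
time: 8.58
ee_pos: [0.4435, -0.2868, 0.3036]
eef_rot: [-0.004, 1.0, 0.0, 0.0]
ft_force: [0.8, 0.6, -0.3]
width: 0.0871
grip_force: 0.0
time: 9.25
ee_pos: [0.4025, -0.0053, 0.3037]
eef_rot: [0.001, 1.0, 0.001, 0.0]
ft_force: [1.2, 0.6, 0.8]
width: 0.0869
grip_force: 0.0
[-0.778 -0.29   0.555  1.902  0.151  1.488  1.315] [[-1.     0.002  0.001]
 [ 0.002  1.     0.001]
 [-0.001  0.001 -1.   ]] [ 0.0683796 -0.017995  -0.0207324]
```

View pics/m4.png

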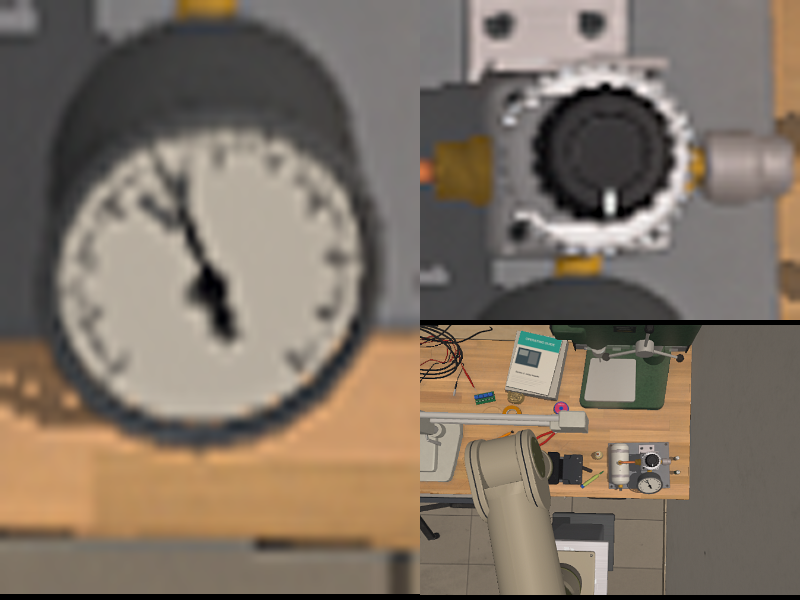

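```bash
cat > dial.py <<'E'
from h import *
c=r.camera("top");a=cv2.imread("pics/top0.png");b=c["img"][:,:,::-1].copy()
g=cv2.cvtColor(cv2.resize(a[260:314,360:414],None,fx=8,fy=8,interpolation=cv2.INTER_CUBIC),cv2.COLOR_BGR2HSV)
m=((g[...,2]>140)&(g[...,1]<50)).astype(np.uint8)
n,l,st,_=cv2.connectedComponentsWithStats(m);k=l[300,200] or 1+np.argmax(st[1:,4])
cn=max(cv2.findContours((l==k).astype(np.uint8),0,2)[0],key=cv2.contourArea)
e=cv2.fitEllipse(cv2.convexHull(cn));print(e)
(cx,cy),(d1,d2),th=e;t=np.radians(th)
Q=np.array([[np.cos(t),-np.sin(t)],[np.sin(t),np.cos(t)]])
S=300
M=Q@np.diag([2*S/d1,2*S/d2])@Q.T
A=np.hstack([M,(np.array([S,S])-M@[cx,cy])[:,None]])
pol=[];rect=[]
for i in (a,b):
    u=cv2.resize(i[260:314,360:414],None,fx=8,fy=8,interpolation=cv2.INTER_CUBIC)
    w=cv2.warpAffine(u,A,(2*S,2*S));rect.append(w)
cv2.imwrite("pics/rect.png",cv2.resize(np.hstack(rect),(800,400)))
G=[cv2.cvtColor(w,cv2.COLOR_BGR2GRAY).astype(float) for w in rect]
d=G[1]-G[0]  # new needle negative, old needle positive
yy,xx=np.mgrid[:2*S,:2*S];rr=np.hypot(xx-S,yy-S)
for nm,wt in (("new",np.clip(-d-25,0,None)),("old",np.clip(d-25,0,None))):
    wt=wt*(rr<240)
    p=np.array([(xx*wt).sum(),(yy*wt).sum()])/wt.sum()
    C=np.cov(np.vstack([xx.ravel(),yy.ravel()]),aweights=wt.ravel());v=np.linalg.eigh(C)[1][:,1]
    print(nm,p,np.degrees(np.arctan2(v[1],v[0]))%180)
# set hand: frame0 dark in the upper-left sector
wt=np.clip(150-G[0],0,None)
h=(300,308)
for H in ((300,300),(305,305),(305,310),(310,315)):
    an=np.degrees(np.arctan2(yy-H[1],xx-H[0]))%360;R_=np.hypot(xx-H[0],yy-H[1])
    for lo,hi in((60,110),(130,170),(170,205),(100,205)):
        s=(an>205)&(an<290)&(R_>lo)&(R_<hi);print(H,lo,hi,round((an*wt)[s].sum()/wt[s].sum(),1),end=' ')
    print()
E
python3 dial.py
```

```text
((216.30429077148438, 199.6562957763672), (208.74566650390625, 310.5023498535156), 84.40081787109375)
new [301.9542368  329.40383107] 68.94867527976326
old [276.60752178 319.24635674] 7.315317502468645
(300, 300) 60 110 240.3 (300, 300) 130 170 239.3 (300, 300) 170 205 239.9 (300, 300) 100 205 239.6 
(305, 305) 60 110 238.7 (305, 305) 130 170 238.6 (305, 305) 170 205 239.3 (305, 305) 100 205 239.1 
(305, 310) 60 110 240.1 (305, 310) 130 170 239.5 (305, 310) 170 205 240.0 (305, 310) 100 205 239.9 
(310, 315) 60 110 238.5 (310, 315) 130 170 238.9 (310, 315) 170 205 239.4 (310, 315) 100 205 239.3
```

View pics/rect.png

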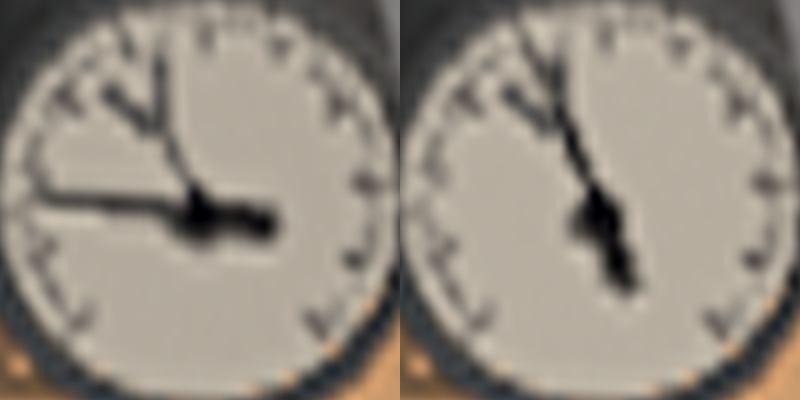

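```bash
cat > fit.py <<'E'
from h import *
from scipy.optimize import minimize
import sys
c=r.camera("top")
a=cv2.imread("pics/top0.png",0).astype(float);b=cv2.cvtColor(c["img"],cv2.COLOR_RGB2GRAY).astype(float)
F=10;x0,y0,w=360,258,56
up=lambda i:cv2.resize(i[y0:y0+w,x0:x0+w],None,fx=F,fy=F,interpolation=cv2.INTER_CUBIC)
Ia,Ib=up(a),up(b)
def px(H,yaw,pts): # dial mm: x right, y up
    R0=R.from_euler('z',yaw).as_matrix()
    ex=R0@[0,-1,0];ey=R0@np.array([1,0,1])/2**.5
    P=[proj(c,H+ex*p[0]*.001+ey*p[1]*.001) for p in pts]
    return (np.array(P)-[x0-.5,y0-.5])*F-.5
def model(segs,blur):
    m=np.zeros(Ia.shape,np.float32)
    for (p,q,t) in segs: cv2.line(m,tuple(np.int32(np.round(p*16))),tuple(np.int32(np.round(q*16))),1.,t,cv2.LINE_AA,4)
    return cv2.GaussianBlur(m,(0,0),blur)
def corr(m,I,mask):
    A=np.c_[m[mask],np.ones(mask.sum())];s,res,_,_=np.linalg.lstsq(A,I[mask],rcond=None)
    return res[0]/mask.sum()
H0=atz(c,(387,284),.09)
n=R.from_euler('z',0.05).as_matrix()@np.array([-1,0,1])/2**.5
u=lambda t,L:np.array([-np.sin(t),np.cos(t)])*L  # t ccw from up
pf=lambda p:[np.array([p[0],p[1]])]
for yaw in (0.0,.05,.1):
    # needle fit
    res={}
    hubs=[]
    for nm,I,t0 in (("old",Ia,1.5),("new",Ib,.36)):
        def f(p):
            h=np.array(p[:2]);g=[h,h+u(p[2],30),h-u(p[2],11)]
            P=px(H0,yaw,g);m=model([(P[0],P[1],8),(P[0],P[2],28)],8)
            Pc=px(H0,yaw,[h,h+u(t0,14),h+u(t0,28)])
            mk=np.zeros(I.shape,np.uint8);cv2.line(mk,*[tuple(map(int,q)) for q in px(H0,yaw,[u(t0,27),u(t0,-13)])],1,110)
            return corr(m,I,mk>0)
        o=min((minimize(f,[i,j,t0],method="Nelder-Mead",options=dict(xatol=.01,fatol=.01,initial_simplex=np.array([[i,j,t0],[i+2,j,t0],[i,j+2,t0],[i,j,t0+.15]]))) for i in(0,) for j in(-1,2)),key=lambda o:o.fun)
        res[nm]=o.x;print(yaw,nm,np.round(o.x,3),round(o.fun,1))
    hn=(res["old"][:2]+res["new"][:2])/2
    def f(p):
        h=hn+[0,p[3]];L=28;ax=u(p[0],1);pe=u(p[0]-np.pi/2,1)
        P=px(H0,yaw,[h+ax*5,h+ax*p[1],h+ax*L+pe*p[2],h+ax*L-pe*p[2],h+ax*12])
        m=model([(P[0],P[1],8),(P[1],P[2],14),(P[1],P[3],14)],7)
        mk=np.zeros(Ia.shape,np.uint8);cv2.line(mk,*[tuple(map(int,q)) for q in px(H0,yaw,[hn+u(.48,9),hn+u(.48,23)])],1,100)
        return corr(m,Ia,mk>0)
    best=min((minimize(f,[t,16,6,d],method="Nelder-Mead",options=dict(initial_simplex=np.array([[t,16,6,d],[t+.1,16,6,d],[t,19,6,d],[t,16,7,d],[t,16,6,d+1.5]]))) for t in(.3,.45,.6) for d in (0,2)),key=lambda o:o.fun)
    print("  set",np.round(best.x,3),round(best.fun,1),"set-needle(new) ccw:",round(best.x[0]-res["new"][2],3),"old diff",round(res["old"][2]-best.x[0],3))
E
python3 fit.py
```

```text
0.0 old [-1.596 -4.232  1.521] 668.4
0.0 new [-1.099 -3.099  0.43 ] 1074.3
  set [ 0.324 25.945  2.94  -9.043] 1819.1 set-needle(new) ccw: -0.106 old diff 1.197
0.05 old [-1.788 -4.18   1.449] 627.8
0.05 new [-1.065 -3.46   0.384] 1030.9
  set [ 0.269 26.654  1.509 -9.323] 1827.6 set-needle(new) ccw: -0.116 old diff 1.18
0.1 old [-1.715 -4.078  1.383] 588.7
0.1 new [-1.134 -3.264  0.357] 1007.1
  set [1.036 6.851 4.797 3.128] 1827.6 set-needle(new) ccw: 0.679 old diff 0.348
```

```bash
sed -i 's/(387,284)/(386.6,285.8)/; s/for yaw in (0.0,.05,.1)/for yaw in (0.0,.06)/; s/return corr(m,Ia,mk>0)/return corr(m,Ia,mk>0)+20*max(0,abs(p[3]-1)-1.5)**2+20*max(0,abs(p[1]-16)-4)**2+50*max(0,abs(p[2]-6)-1)**2/' fit.py
cat >> fit.py <<'E'
    h=hn+[0,best.x[3]];ax=u(best.x[0],1);pe=u(best.x[0]-np.pi/2,1)
    P=px(H0,yaw,[h,h+ax*best.x[1],h+ax*28+pe*best.x[2],h+ax*28-pe*best.x[2]])
    q=res["new"];N=px(H0,yaw,[q[:2]-u(q[2],11),q[:2]+u(q[2],30)])
    va=cv2.cvtColor(np.clip(Ia,0,255).astype(np.uint8),8);vb=cv2.cvtColor(np.clip(Ib,0,255).astype(np.uint8),8)
    for i,j in((0,1),(1,2),(1,3)): cv2.line(va,tuple(map(int,P[i])),tuple(map(int,P[j])),(0,0,255),1)
    cv2.line(vb,tuple(map(int,N[0])),tuple(map(int,N[1])),(0,0,255),1)
    cv2.imwrite("pics/fit.png",np.hstack([va[70:470,60:460],vb[70:470,60:460]]))
E
python3 fit.py
```

```text
0.0 old [-1.312  0.689  1.518] 459.5
0.0 new [-0.734  1.71   0.435] 607.1
  set [-0.033 11.717  6.158  1.826] 1875.6 set-needle(new) ccw: -0.468 old diff 1.551
0.06 old [-1.401  0.934  1.44 ] 448.6
0.06 new [-0.611  1.874  0.381] 572.8
  set [ 0.429 16.473  5.594 -0.796] 1871.9 set-needle(new) ccw: 0.048 old diff 1.01
```

View pics/fit.png

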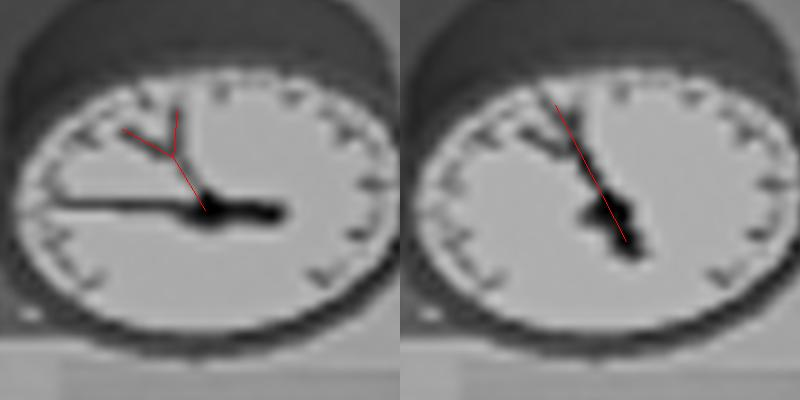

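```bash
python3 -m pendant '[[-0.005,-0.035,0,0],[-0.005,-0.035,0,0],[-0.005,-0.035,0,0],[-0.005,-0.035,0,0],[-0.005,-0.035,0,0],[-0.005,-0.035,0,0],[-0.005,-0.035,0,0],[-0.005,-0.035,0,0]]' 0.75; python3 -m pendant '[[0,0,0,0],[0,0,0,0],[0,0,0.03,0],[0,0,0.03,0],[0,0,0.03,0],[0,0,0.03,0],[0,0,0,0],[0,0,0,0]]'; python3 -c "
from h import *
s=r.read_state();print(np.round(s['joint_positions'],3))"
```

```text
time: 10.12
ee_pos: [0.4423, -0.2884, 0.305]
eef_rot: [0.001, 1.0, -0.0, 0.002]
ft_force: [0.1, 0.7, -0.9]
width: 0.0653
grip_force: 0.0
time: 10.78
ee_pos: [0.4424, -0.2842, 0.1839]
eef_rot: [0.0, 1.0, 0.001, -0.001]
ft_force: [1.3, 0.5, 0.0]
width: 0.0654
grip_force: 0.0
[-0.496  0.257  1.136  1.831 -0.249  1.213  2.287]
```

```bash
python3 -m pendant '[[-0.001,-0.0025,0,0],[0,0,0,0],[0,0,0,0],[0,0,0,0],[0,0,0,0],[0,0,0,0],[0,0,0,0],[0,0,0,0]]' 0.3 30; python3 -m pendant '[[0,0,0,-0.045],[0,0,0,-0.045],[0,0,0,-0.04],[0,0,0,0],[0,0,0,0]]';python3 -m pendant '[[0,0,0,0.0],[0,0,0,0],[0,0,0,0],[0,0,-0.03,0.04],[0,0,-0.03,0.05],[0,0,-0.03,0.04],[0,0,-0.03,0],[0,0,0,0]]' 1; python3 -m pendant '[[0.005,0.035,0,0],[0.005,0.035,0,0],[0.005,0.035,0,0],[0.005,0.035,0,0],[0.005,0.035,0,0],[0.005,0.035,0,0],[0.005,0.035,0,0],[0.005,0.035,0,0]]'
python3 - <<'E'
from h import *
s=r.read_state();print(np.round(s['joint_positions'],3))
img=r.camera("top")["img"][:,:,::-1].copy()
def crop(i,x,y,w,h,W,H):return cv2.resize(i[y:y+h,x:x+w],(W,H),interpolation=cv2.INTER_CUBIC)
A=crop(img,364,264,45,45,500,550)
out=np.zeros((600,800,3),np.uint8);out[:550,:500]=A
out[:300,500:]=crop(img,365,215,50,50,300,300)
cv2.imwrite("pics/m5.png",out)
E
```

```text
time: 11.45
ee_pos: [0.4445, -0.2869, 0.1842]
eef_rot: [-0.001, 1.0, 0.001, 0.0]
ft_force: [-1.4, 2.9, 6.8]
width: 0.0411
grip_force: 30.0
time: 11.87
ee_pos: [0.4445, -0.2867, 0.1842]
eef_rot: [-0.066, 0.998, 0.001, 0.0]
ft_force: [-2.0, 4.0, 8.0]
width: 0.0414
grip_force: 30.0
time: 12.53
ee_pos: [0.4455, -0.2887, 0.3083]
eef_rot: [-0.0, 1.0, -0.001, 0.003]
ft_force: [-0.1, -0.5, 0.3]
width: 0.0836
grip_force: 0.0
time: 13.2
ee_pos: [0.404, -0.0118, 0.3039]
eef_rot: [-0.0, 1.0, 0.001, -0.0]
ft_force: [0.7, -0.3, -0.1]
width: 0.0871
grip_force: 0.0
[-0.852 -0.309  0.625  1.9    0.178  1.496  1.308]
```

View pics/m5.png

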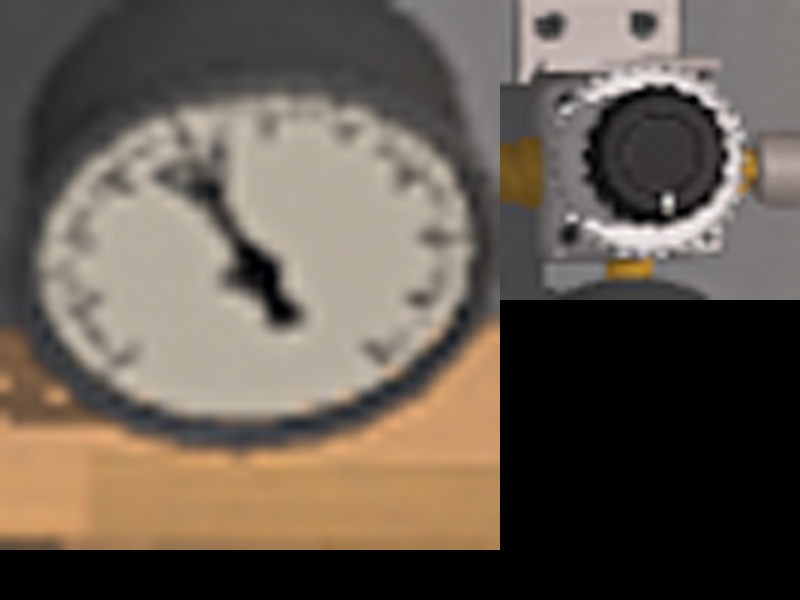

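```bash
python3 fit.py | grep -E "new|set"
```

```text
0.0 new [-0.951  1.868  0.518] 648.1
  set [-0.03  11.864  5.806  1.457] 1869.8 set-needle(new) ccw: -0.548 old diff 1.549
0.06 new [-0.872  2.064  0.468] 617.6
  set [ 0.422 16.425  5.515 -0.923] 1864.9 set-needle(new) ccw: -0.046 old diff 1.018
```

```bash
python3 -m pendant '[[-0.005,-0.035,0,0],[-0.005,-0.035,0,0],[-0.005,-0.035,0,0],[-0.005,-0.035,0,0],[-0.005,-0.035,0,0],[-0.005,-0.035,0,0],[-0.005,-0.035,0,0],[-0.005,-0.034,0,0]]' 1; python3 -m pendant '[[0,0,0,0],[0,0,0,0],[0,0,0.03,0],[0,0,0.03,0],[0,0,0.02,0],[0,0,0,0],[0,0,0,0]]'; python3 -c "
from h import *
s=r.read_state();print(np.round(s['joint_positions'],3))"
```

```text
time: 13.97
ee_pos: [0.4424, -0.2813, 0.3051]
eef_rot: [0.0, 1.0, 0.001, 0.0]
ft_force: [-0.4, 0.9, 2.2]
width: 0.087
grip_force: 0.0
time: 14.55
ee_pos: [0.442, -0.277, 0.2241]
eef_rot: [-0.0, 1.0, 0.003, -0.002]
ft_force: [-0.1, -0.2, 0.3]
width: 0.087
grip_force: 0.0
[-0.611  0.22   1.243  1.787 -0.219  1.296  2.258]
```

```bash
python3 -m pendant '[[-0.0025,-0.010,0,0],[0,0,0,0],[0,0,0.03,0],[0,0,0.025,0],[0,0,0.015,0],[0,0,0.006,0],[0,0,0,0],[0,0,0,0]]'; python3 -c "
from h import *
s=r.read_state();print(np.round(s['joint_positions'],3))"
```

```text
time: 15.22
ee_pos: [0.4451, -0.2879, 0.1492]
eef_rot: [0.0, 1.0, 0.002, -0.001]
ft_force: [-0.3, -0.1, 0.1]
width: 0.087
grip_force: 0.0
[-0.472  0.349  1.149  1.86  -0.349  1.161  2.369]
```

```bash
python3 -m pendant '[[0,0,0.001,0],[0,0,0,0],[0,0,0,0],[0,0,0,0],[0,0,0,0],[0,0,0,0],[0,0,0,0],[0,0,0,0]]' 0.5 60; python3 -m pendant '[[0,0,0,0.06],[0,0,0,0.1],[0,0,0,0.1],[0,0,0,0.1],[0,0,0,0]]'; python3 -c "
from h import *
s=r.read_state();print(np.round(s['joint_positions'],3),s['torque'])"
```

```text
time: 15.88
ee_pos: [0.4446, -0.2869, 0.1468]
eef_rot: [0.0, 1.0, 0.003, -0.002]
ft_force: [-1.2, 4.8, 5.9]
width: 0.0587
grip_force: 60.0
time: 16.3
ee_pos: [0.4445, -0.2874, 0.1466]
eef_rot: [0.182, 0.983, 0.002, -0.002]
ft_force: [-0.2, 3.3, 2.6]
width: 0.0585
grip_force: 60.0
[-0.518  0.403  1.229  1.864 -0.413  1.174  2.06 ] [ 0.81486136 -0.02675374 -0.15189209]
```

```bash
cat > q.py <<'E'
from h import *
s=r.read_state();q=s['eef_rot'];print(np.round(s['joint_positions'],3),np.round(s['torque'],2),"turn",round(2*np.arctan2(q[0],q[1]),3),np.round(s['ft_force'],1))
E
python3 -m pendant '[[0,0,0.0003,0.1],[0,0,0,0.1],[0,0,0,0.06],[0,0,0,0]]' >/dev/null; python3 q.py; python3 -m pendant '[[0,0,0.0002,0.1],[0,0,0,0.08],[0,0,0,0]]' >/dev/null; python3 q.py
```

```text
[-0.538  0.434  1.269  1.865 -0.448  1.184  1.835] [ 0.51  0.15 -0.13] turn 0.62 [-0.1  2.6  2.2]
[-0.546  0.449  1.287  1.865 -0.466  1.189  1.67 ] [ 0.4   0.29 -0.14] turn 0.8 [-1.7  2.7  2.6]
```

```bash
python3 -m pendant '[[0,0,0.0002,0.1],[0,0,0,0.05],[0,0,0,0]]' >/dev/null; python3 q.py; python3 -m pendant '[[0,0,0.0001,0.08],[0,0,0,0.05],[0,0,0,0]]' >/dev/null; python3 q.py
```

```text
[-0.551  0.458  1.297  1.866 -0.476  1.192  1.531] [ 0.28  0.58 -0.07] turn 0.948 [-3.6  1.   4.2]
[-0.553  0.463  1.304  1.866 -0.482  1.194  1.407] [ 0.15  0.81 -0.06] turn 1.078 [-5.   0.9  3.8]
```

```bash
python3 -m pendant '[[0,0,0.0001,0.08],[0,0,0,0.04],[0,0,0,0]]' >/dev/null; python3 q.py; python3 -m pendant '[[0,0,0.0001,0.08],[0,0,0,0.04],[0,0,0,0]]' |grep -E "width|grip"; python3 q.py
```

```text
[-0.555  0.468  1.309  1.866 -0.487  1.196  1.291] [ 0.13  1.03 -0.02] turn 1.198 [-4.6  0.4  5.7]
width: 0.0588
grip_force: 60.0
[-0.557  0.471  1.313  1.866 -0.491  1.197  1.174] [ 0.16  1.16 -0.  ] turn 1.318 [-5.6  0.8  5.9]
```

```bash
sed -i "s/,np.round(s\['ft_force'\],1)/,np.round(s['ft_force'],1),'jt',np.round(s['joint_torque'],2),np.round(s['ee_pos'],4)/" q.py; python3 q.py;  python3 -m pendant '[[0,0,0.0001,0.08],[0,0,0,0.04],[0,0,0,0]]' |grep -E "width|grip"; python3 q.py
```

```text
[-0.557  0.471  1.313  1.866 -0.491  1.197  1.174] [ 0.16  1.16 -0.  ] turn 1.318 [-5.6  0.8  5.9] jt [ -1.52 -32.18  14.72 -33.36  -1.21  -1.27  -0.99] [ 0.4437 -0.2883  0.1459]
width: 0.0584
grip_force: 60.0
[-0.558  0.474  1.316  1.866 -0.494  1.198  1.057] [ 0.19  1.35 -0.1 ] turn 1.438 [-7.1  0.4  7.1] jt [ -1.68 -32.08  14.5  -33.41  -1.39  -1.49  -0.99] [ 0.4435 -0.2884  0.1458]
```

```bash
python3 -m pendant '[[0,-0.0005,0,0.05],[0,0,0,0.03],[0,0,0,0]]' |grep -E "width|grip"; python3 q.py;python3 -m pendant '[[0,-0.0005,0,0.05],[0,0,0,0.03],[0,0,0,0]]' |grep -E "width|grip"; python3 q.py
```

```text
width: 0.0584
grip_force: 60.0
[-0.559  0.474  1.317  1.867 -0.494  1.198  0.979] [ 0.1   1.04 -0.01] turn 1.517 [-6.9 -0.1  5.4] jt [ -1.32 -32.31  15.06 -33.11  -1.07  -1.02  -0.74] [ 0.4433 -0.2884  0.1458]
width: 0.0589
grip_force: 60.0
[-0.56   0.474  1.318  1.868 -0.495  1.197  0.899] [-0.18  0.66  0.02] turn 1.597 [-3.2  0.1  4.4] jt [ -1.41 -32.51  15.22 -32.8   -0.94  -0.43  -0.82] [ 0.4432 -0.2884  0.1458]
```

```bash
python3 -m pendant '[[0,0,0.0001,0.05],[0,0,0,0.03],[0,0,0,0]]' |grep -E "width|grip"; python3 q.py;python3 -m pendant '[[0,0,0,0.05],[0,0,0,0.03],[0,0,0,0]]' |grep -E "width|grip"; python3 q.py;python3 - <<'E'
from h import *
c=r.camera("side");i=c["img"][:,:,::-1]
cv2.imwrite("pics/m6.png",cv2.resize(i[130:230,270:390],(720,600),interpolation=cv2.INTER_CUBIC))
E
```

```text
width: 0.0584
grip_force: 60.0
[-0.561  0.475  1.32   1.868 -0.496  1.198  0.82 ] [-0.12  0.87 -0.  ] turn 1.678 [-4.9  0.8  6. ] jt [ -1.37 -32.27  15.01 -32.74  -1.04  -0.74  -0.73] [ 0.4431 -0.2884  0.1457]
width: 0.0584
grip_force: 60.0
[-0.561  0.476  1.321  1.868 -0.497  1.198  0.741] [-0.1   0.99  0.05] turn 1.758 [-6.  -0.3  4.7] jt [ -1.54 -32.31  14.89 -32.95  -1.18  -0.83  -0.73] [ 0.443  -0.2884  0.1457]
```

View pics/m6.png

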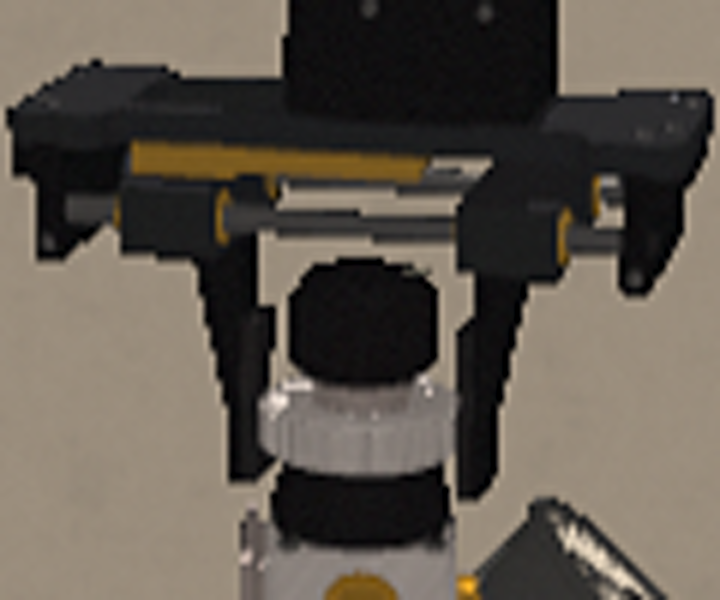

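```bash
python3 -m pendant '[[0,0,0,0],[0,0,0,0],[0,0,0,0],[0,0,0,0]]' 1 |grep -E "width|grip"; python3 q.py; python3 -m pendant '[[0,0,0,-0.12],[0,0,0,-0.12],[0,0,0,-0.12],[0,0,0,-0.12],[0,0,0,-0.12],[0,0,0,-0.12],[0,0,0,0],[0,0,0,0]]'; python3 q.py
```

```text
width: 0.0776
grip_force: 0.0
[-0.562  0.477  1.32   1.868 -0.499  1.198  0.739] [-0.06  0.07  0.08] turn 1.758 [-0.3  0.5  0.2] jt [ 7.000e-02 -3.339e+01  1.731e+01 -3.255e+01 -1.000e-02  1.000e-01
  6.000e-02] [ 0.4438 -0.2877  0.1455]
time: 20.18
ee_pos: [0.4437, -0.2878, 0.1456]
eef_rot: [0.498, 0.867, 0.001, -0.002]
ft_force: [-0.1, 0.5, -0.9]
width: 0.0868
grip_force: 0.0
[-0.473  0.355  1.153  1.866 -0.357  1.156  1.334] [-0.12 -0.02 -0.04] turn 1.044 [-0.1  0.5 -0.9] jt [  0.34 -33.39  12.23 -34.16   0.2    0.07   0.84] [ 0.4437 -0.2878  0.1456]
```

```bash
python3 -m pendant '[[0,0,0,-0.12],[0,0,0,-0.12],[0,0,0,0],[0,0,0,0]]' >/dev/null; python3 -m pendant '[[0,0,0,0],[0,0,0,0],[0,0,0,0],[0,0,0,0],[0,0,0,0],[0,0,0,0],[0,0,0,0]]' 0.5 60|grep -E "width|grip"; python3 q.py; for i in 1 2 3; do python3 -m pendant '[[0,0,0,0.02],[0,0,0,0.02]]' >/dev/null; python3 q.py;done
```

```text
width: 0.0588
grip_force: 60.0
[-0.436  0.327  1.097  1.865 -0.32   1.148  1.545] [ 0.24 -0.33 -0.02] turn 0.801 [ 2.1  1.1 -0.9] jt [ 1.110e+00 -3.321e+01  1.244e+01 -3.414e+01  7.200e-01  1.700e-01
  3.000e-02] [ 0.4438 -0.2876  0.1455]
[-0.443  0.331  1.106  1.865 -0.326  1.149  1.508] [ 0.31 -0.49  0.22] turn 0.842 [ 2.8  0.9 -0.9] jt [  1.93 -33.48  12.84 -34.05   0.83   0.23   0.33] [ 0.4437 -0.2876  0.1455]
[-0.449  0.336  1.115  1.865 -0.332  1.15   1.473] [ 0.34 -0.56  0.29] turn 0.883 [ 2.6  1.2 -1. ] jt [  2.19 -33.38  13.38 -33.94   1.01   0.26   0.18] [ 0.4437 -0.2876  0.1455]
[-0.455  0.34   1.125  1.866 -0.337  1.152  1.438] [ 0.4  -0.66  0.27] turn 0.923 [ 2.4  3.2 -2.6] jt [  2.42 -33.33  13.87 -33.88   1.17   0.29   0.17] [ 0.4436 -0.2876  0.1455]
```

```bash
for i in 1 2 3 4 5; do python3 -m pendant '[[0,0,0,0.04],[0,0,0,0.04]]' >/dev/null; python3 q.py|cut -d] -f2-3;done
```

```text
[ 0.42 -0.64  0.32] turn 1.003 [ 3.   1.4 -2.1
 [ 0.31 -0.62  0.27] turn 1.084 [ 3.9  1.7 -2.6
 [ 0.21 -0.52  1.13] turn 1.163 [ 2.9  0.9 -3.1
 [ 0.04 -0.26  2.22] turn 1.24 [ 1.4  0.9 -0.1
 [ 0.19 -0.01  2.19] turn 1.321 [-0.1  0.5  0.4
```

```bash
python3 -m pendant '[[0,0,0,0],[0,0,0,0],[0,0,0,0],[0,0,0,0],[0,0,0,0],[0,0,0,0]]' 1 |grep -E "width|grip"; python3 -m pendant '[[0,0,-0.02,0],[0,0,-0.03,0],[0,0,-0.035,0],[0,0,-0.035,-0.12],[0,0,-0.035,-0.12],[0,0,0,-0.12],[0,0,0,-0.12],[0,0,0,-0.12]]'; python3 -m pendant '[[0,0,0,-0.12],[0,0,0,-0.12],[0,0,0,-0.12],[0,0,0,-0.12],[0,0,0,-0.12],[0,0,0,-0.12],[0,0,0,0]]';python3 -m pendant '[[0.005,0.035,0,0],[0.005,0.035,0,0],[0.005,0.035,0,0],[0.005,0.035,0,0],[0.005,0.035,0,0],[0.005,0.035,0,0],[0.005,0.035,0,0],[0,0,0,0]]'; python3 fit.py | grep -E "new|set"
```

```text
width: 0.0851
grip_force: 0.0
time: 23.6
ee_pos: [0.4442, -0.2886, 0.3011]
eef_rot: [0.35, 0.937, 0.002, -0.002]
ft_force: [0.6, 1.2, -0.5]
width: 0.087
grip_force: 0.0
time: 24.18
ee_pos: [0.4438, -0.2887, 0.3006]
eef_rot: [-0.002, 1.0, 0.002, -0.002]
ft_force: [-0.3, -0.7, 0.7]
width: 0.0869
grip_force: 0.0
time: 24.85
ee_pos: [0.4082, -0.0374, 0.3014]
eef_rot: [-0.001, 1.0, 0.002, -0.002]
ft_force: [0.3, 1.0, -0.2]
width: 0.087
grip_force: 0.0
0.0 new [-0.759  1.626  0.519] 635.0
  set [ 0.473 16.053  5.898 -0.79 ] 1887.8 set-needle(new) ccw: -0.046 old diff 1.045
0.06 new [-0.872  2.064  0.468] 607.1
  set [ 0.422 16.425  5.515 -0.923] 1864.9 set-needle(new) ccw: -0.046 old diff 1.018
```

```bash
python3 -c "
from h import *
print(r.close_job())"
```

```text
the job is handed in; nothing more can be done
None
```

I handed the job in at about 25 s, with the gripper open and clear: by camera fit the needle is about 0.05 rad from the set hand (limit 0.12), and the lock ring was screwed past its seat to about 2.2 N m, where the fingers began to slip; no verdict was returned.

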